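# Shut and latch the service hatch

### The arm

A 6-joint arm with a two-finger parallel gripper is mounted at the origin on a cart in front of the work surface, level with it; the furniture and walls round the work are solid. World frame = base frame: x ahead of the robot, y to its left, z up, the work surface at z = 0. Lengths are in m, angles in rad, forces in N, time in s.
With the tool pointing down it reaches from about 0.25 to 0.775 m from the base axis. Payload 4 kg.
Tool frame: the origin (TCP) lies midway between the tips of the shut fingers; the grasp point (between the pads) lies 19 mm behind it; z points along the fingers, y is the line along which they close (so a half turn about z gives the same grasp; the last joint's range is limited). The gripper opens to 94 mm and grips with 3 to 60 N. Pads are 16 mm wide; open, the fingers measure 119 mm over their backs; the gripper's body (75 mm by 177 mm) begins 78 mm behind the grasp point.
Start: joints at [1.136, 0.087, 1.371, -0, 1.684, -0.103], TCP at [0.179, 0.52, 0.206] pointing down, gripper open.
Joint ranges: [-3.1, 3.1], [-0.76, 2.03], [0.27, 2.55], [-1.08, 4.22], [0.17, 2.65], [-2.57, 2.57]. Speed limits (rad/s): [2.79, 2.79, 3.14, 3.14, 3.14, 3.14].

### API

Orientations are given as [roll, pitch, yaw] about the fixed x, y, z axes, in that order (R = Rz(yaw) Ry(pitch) Rx(roll)).
In Python, from bench import robot gives the robot as it stands.
- The arm moves only by the tool servo_tool, never from a script. Its argument "moves" is a list of rows, each a list of 5 numbers: the shift along the tool's x, y, z in units of 25 mm (1.0 is 25 mm), then the turn about the tool's z in units of 6 degrees (1.0 is 6 degrees), then the closure, from 0 (fully open) to 1 (shut). In form: [[dx, dy, dz, yaw, gripper], ...]. A call has 1 to 10 rows; each row is the pose to reach, as a shift and turn from the pose commanded when the call began, along the tool's axes at that moment; what a row does not reach only later rows make up. A row lasts 1/12 s, in which the tool goes at most 41.7 mm and 7.16 degrees, less where a joint would pass 70% of its speed; a pose out of reach is approached as far as the arm can. A call with a gripper value outside its range is refused whole. The fingers move at their own pace and stop on an object; the grip force is fixed at half the most. Time passes only in rows, so rows that repeat a pose let the fingers close. It gives the time, the measured TCP pose, the force, the opening and the grip force at its end, in the units of the state.
- robot.get_obs(): the state, without advancing time (a new reading comes with each control period).
- robot.snapshot(name): name is "side" or "top" or "wrist"; returns a dict with "image" (420x560x3 uint8, blue, green, red), "fx", "fy", "cx", "cy" (pixels), "eye" and "orientation" of the camera in the world; the wrist camera has in their place "T_tool_cam" (4x4, takes a point from camera to tool coordinates, whose origin is the TCP and whose axes are the flange's). Camera axes: x right, y down, z forward; pixel columns grow to the right and rows downward; lengths in m; the calibration is good to about 2 mm. A picture is of the moment at which its call begins: read the wrist's pose just before it. There is no depth.
- robot.close_job(): hands the job in; it is judged then, once.
The state is a dict: "time": time; "joint_positions": joint angles; "qvel": joint speeds; "joint_torque": joint torques, N m; "tool_pos": TCP position; "ee_rot": TCP orientation; "wrist_force": force on the tool from outside, world axes, zero at the start; "wrist_torque": the same for the moment, N m; "width": finger opening in m; "finger_force": force on a finger pad.
Only numpy, scipy, OpenCV 4.12 (cv2) and the standard library are available. Lean on these libraries where they do the work, as an engineer would, in place of code of your own. Each camera call takes 0.05 s, during which the arm holds its last target. There are 200 camera calls.

### The job

The hatch of the grey service box has been left standing open. Swing it fully shut, then lock it: push its red wing handle in against the spring and turn it clockwise a quarter turn until its cam has gone under the keeper's lip and springs into the locked notch, then let go. How far the handle must be pushed in is not known, so feel for it and do not force it: the cam must never bear on the keeper with more than about 20 N. Leave the other things on the bench alone.

Things in the scene. Friction and masses are not known exactly. Their poses are not given: they have to be found in the camera images.
- housing: Fixed grey service box 150x150 mm, rim 80 mm high, open top, hatch hinged along its far rim. Origin: centre of its underside; x from the front wall (lamp and white plate, at x=-75 mm) to the hinge (x=+75), y left, z up. The latch's axis stands at x=-35 mm, y=0 when the hatch is shut; shut, the hatch's top is at z=87 mm. Behind the front wall hides the steel keeper that the latch locks under.
- lid (a joint): Hatch angle: 0 = fully shut, grows as it opens up and away from the robot (up to 1.2 rad). Aluminium hatch 152x154x6 mm; hinge line at x=+75, z=81 mm of the box, along its y. Stiff hinge: it stays where it is left; about 4 N at the latch moves it. Free flat surface beside the latch (y=+-30 to 70 mm) to push on.
- latch (a joint): Turn of the latch: 0 = wing handle along the box's y, white mark and cam tongue to its -y (the hatch can shut up to 0.5); grows clockwise seen from above; at 1.57 the wing lies along the box's x, mark to the front: locked. Light friction about 0.06 N m. Not pushed in far enough it is blocked at about 0.55; an end stop follows just past 1.57. In the notch it has about 0.06 rad of play either way.
- wing (a point): Centre of the red wing handle, on the latch axis: wing 44 mm long, 10 mm thick, 22 mm high (top 11 mm over this point), on a black disc 50 mm wide whose top is 11 mm below it. Site x is across the wing (grip here), y along it, z up its axis. Hatch shut and not pushed in: 37 mm over the hatch's top (z=124 mm of the box). Fingertips may push on the disc or grip the wing and push.
- latch_axis (a point): Where the latch's axis meets the hatch's top face (fixed in the hatch, does not move when the handle is pushed in); z out of the hatch. Push-in: spring 3 N + 0.8 N per mm, at most 18 mm. The cam passes under the keeper's lip once pushed in 3 to 13 mm (unknown, differs each time); a rigid floor follows 2.2 mm deeper; past the lip, the notch lets it spring back up to 4 mm.
- acid_bottle: Bystander, loose: brown glass bottle, blue cap, 56 mm wide, 107 mm tall. Origin: centre of its underside.
- tape_1: Bystander, loose: roll of beige tape lying flat, 104 mm across, 25 mm high. Origin: centre of its underside.
- wash_bottle: Bystander, loose: white squeeze bottle with blue cap and spout, 93x61 mm, 200 mm tall. Origin: centre of its underside.
- lab_timer: Bystander, loose: small white timer, 66x66x20 mm. Origin: centre of its underside.
- note_block: Bystander, loose: yellow note block, 76x76x18 mm. Origin: centre of its underside.
- tube_blank: Bystander, loose: clear tube, orange cap, 34 mm wide, 112 mm tall, standing. Origin: centre of its underside.
- beaker_400: Bystander, loose: clear glass beaker, 86 mm wide, 115 mm tall. Origin: centre of its underside.
- keeper: Steel keeper inside the box behind the front wall; origin fixed on the latch's axis, 65 mm over the box's underside. Its cam seat may sit 5 mm up or down (unknown, not shown by this pose). The cam tongue (4 mm thick, reach 24 mm) meets first a lip, then the notch (roof 4 mm over the lip's underside), then an end stop; a floor 6.2 mm under the lip runs below all.

How it is judged:
On the way, in this order (a step that is already met when the one before it is completed fails the run):
1. the hatch is fully shut (within 0.02 rad) with the latch not yet turned under the lip (value of joint lid below 0.02 rad and value of joint latch below 0.6 rad), for 0.2 s.
2. the latch has been turned clockwise into its locked notch (over 1.50 rad) with the hatch shut (value of joint lid below 0.02 rad and value of joint latch above 1.5 rad), for 0.2 s.
At the end, for the whole second after the job is handed in: The hatch is fully shut (hatch angle under 0.02 rad) and the latch rests in its locked notch (turned more than 1.50 rad), at rest (all of step 2 and velocity of joint latch between -0.1 and 0.1 rad/s); the robot touches nothing.
It fails at once if the cam bears on the keeper with more than 20 N (pushed into its floor, twisted against its lip or end stop) (contact force between keeper and anything else above 20 N).
It fails at once if a bystander is moved by more than 30 mm (distance of any of acid_bottle, tape_1, wash_bottle, lab_timer, note_block, tube_blank, beaker_400 from where it was at the start of the episode above 0.03 m).
It fails at once if a standing bottle, tube or beaker is tipped over (angle between any of acid_bottle, wash_bottle, tube_blank, beaker_400's own z axis and vertical above 0.5 rad).
It also fails if it takes over 64 s, if anything falls off the work surface, if the arm or the gripper's body presses on something with over 40 N, if the wrist force passes 120 N, or if a joint passes its speed limit or range.

## Working session

There is one attempt and no reset: what is moved stays moved. The work goes in short steps, Python scripts to look and compute and a tool call to move; the robot and the scene stay as the last step left them, time stands still between calls to the robot, and variables do not carry over. Pictures are saved under pics/ and viewed, at most 10 in all, crops included, and the job is handed in when it is done.

Besides the shell and the picture viewer there is one more tool, called after ">>>" as name(argument=value, ...) on one line, values as JSON. servo_tool: Moves the arm, as the interface text tells. Its arguments: {"type":"object","properties":{"moves":{"type":"array"}},"required":["moves"]}

```bash
mkdir -p pics
cat > h.py <<'E'
import numpy as np,cv2,pickle
from bench import robot
from scipy.spatial.transform import Rotation as R
def snap(n,f):
    s=robot.snapshot(n); cv2.imwrite(f'pics/{f}.png',s['image']); pickle.dump(s,open(f'pics/{f}.pkl','wb')); return s
def Rm(o):
    o=np.array(o,float)
    return o if o.shape==(3,3) else (R.from_euler('xyz',o).as_matrix() if o.size==3 else R.from_quat(o).as_matrix())
def proj(s,p):
    c=(np.atleast_2d(p)-s['eye'])@Rm(s['orientation']); return np.c_[s['fx']*c[:,0]/c[:,2]+s['cx'],s['fy']*c[:,1]/c[:,2]+s['cy']]
def ray(s,u,v):
    d=Rm(s['orientation'])@np.array([(u-s['cx'])/s['fx'],(v-s['cy'])/s['fy'],1]); return np.array(s['eye']),d
def atz(s,u,v,z):
    e,d=ray(s,u,v); return e+d*(z-e[2])/d[2]
E
python3 - <<'E'
from h import *
for n in('top','side'):
    s=snap(n,n); print({k:v for k,v in s.items() if k!='image'})
print(robot.get_obs())
E
```

```text
{'fx': 389.8261768711602, 'fy': 389.8261768711602, 'cx': 274.31790871394793, 'cy': 202.20823090065505, 'eye': array([0.36044002, 0.11134448, 1.42320753]), 'orientation': array([-3.03990459, -0.01303538, -1.5652889 ])}
{'fx': 527.2055685339495, 'fy': 527.2055685339495, 'cx': 285.77774385091345, 'cy': 210.81803600992347, 'eye': array([ 0.29693326, -1.32396196,  1.36618654]), 'orientation': array([-2.28907988, -0.01185027, -0.11126395])}
{'time': 0.1, 'joint_positions': array([ 1.13590141e+00,  8.78748447e-02,  1.37209347e+00, -4.43328798e-06,
        1.68359245e+00, -1.03092818e-01]), 'qvel': array([-2.14300498e-04, -2.07178115e-03, -3.71171438e-03, -7.33750596e-04,
        2.46838862e-04, -5.73265922e-06]), 'joint_torque': array([ 1.79206072e-03, -3.41250122e+01, -3.03303301e+01,  7.19632977e-02,
        3.03602626e-02, -8.56782344e-05]), 'tool_pos': array([0.17895505, 0.5195526 , 0.20442953]), 'ee_rot': array([-3.13963454e+00, -1.98155840e-04,  2.80978987e+00]), 'wrist_force': array([-0.31580273,  0.01440944,  0.47291606]), 'wrist_torque': array([-0.000567  , -0.00823074,  0.00923141]), 'finger_force': 0.0, 'width': 0.09443161815165362}
```

View pics/top.png

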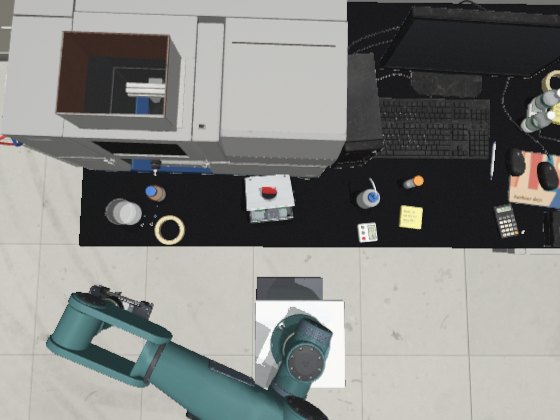

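View pics/side.png

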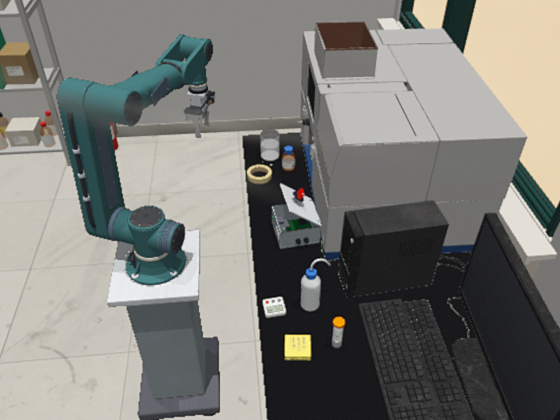

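The top view shows the box at about (270,200) with the hatch open and the red wing at (268,191). The side view shows it at about (298,220). I'll enlarge both.

Run:
```python
from h import *
a=cv2.imread('pics/top.png')[165:230,230:310]; b=cv2.imread('pics/side.png')[175:255,260:335]
a=cv2.resize(a,None,fx=5,fy=5,interpolation=3); b=cv2.resize(b,None,fx=5,fy=5,interpolation=3)
c=np.zeros((400,780,3),np.uint8); c[:325,:400]=a; c[:400,402:777]=b
for i in range(0,80,10):
    cv2.putText(c,str(230+i),(i*5,338),0,.35,(255,255,255)); cv2.line(c,(i*5,325),(i*5,330),(0,255,0))
    if i<65: cv2.line(c,(0,i*5),(6,i*5),(0,255,0),1)
    cv2.line(c,(402+i*5,0),(402+i*5,6),(0,255,0),1)
    cv2.line(c,(402,i*5),(408,i*5),(0,255,0),1)
cv2.imwrite('pics/crop.png',c)
```

```text
(no output)
```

View pics/crop.png

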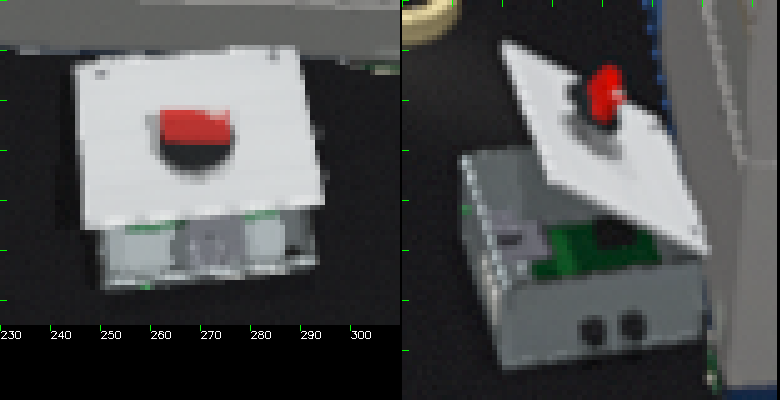

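```bash
cat > fit.py <<'E'
from h import *
from scipy.optimize import least_squares
T=pickle.load(open('pics/top.pkl','rb')); S=pickle.load(open('pics/side.pkl','rb'))
def lid(p,a):  # p in box frame with lid shut -> rotated by a about hinge
    d=np.array(p,float)-[.075,0,.081]; return np.array([.075+d[0]*np.cos(a)+d[2]*np.sin(a),d[1],.081-d[0]*np.sin(a)+d[2]*np.cos(a)])
def W(q,p): c,s=np.cos(q[2]),np.sin(q[2]); return np.array([q[0]+c*p[0]-s*p[1],q[1]+s*p[0]+c*p[1],p[2]])
L=lambda x,y,z:(1,(x,y,z)); B=lambda x,y,z:(0,(x,y,z))
ob=[(T,(82,226),L(-.077,.077,.087)),(T,(324,203),L(-.077,-.077,.087)),(T,(74,65),L(.075,.077,.087)),(T,(307,47),L(.075,-.077,.087)),
(T,(102,286),B(-.075,.075,.08)),(T,(317,268),B(-.075,-.075,.08)),
(S,(502,42),L(-.077,.077,.087)),(S,(548,182),L(-.077,-.077,.087)),(S,(708,252),L(.075,-.077,.087)),
(S,(500,290),B(-.075,-.075,.08)),(S,(463,152),B(-.075,.075,.08)),(S,(503,368),B(-.075,-.075,0)),(S,(708,337),B(.075,-.075,0))]
def pix(s,c): return (230+c[0]/5,165+c[1]/5) if s is T else (260+(c[0]-402)/5,175+c[1]/5)
def f(q): return np.concatenate([proj(s,W(q,lid(p,q[3]) if k else np.array(p)))[0]-pix(s,c) for s,c,(k,p) in ob])
r=least_squares(f,[.4,.1,0,.7],loss='soft_l1')
if __name__=='__main__':
    print(r.x); print(f(r.x).reshape(-1,2).round(1))
    q=r.x
    for a in (q[3],.3,0): print('lid',round(a,2),'edge',W(q,lid((-.077,0,.087),a)).round(3),'wing',W(q,lid((-.035,0,.124),a)).round(3),'pushpt+-50',[W(q,lid((-.035,y,.087),a)).round(3) for y in(.05,-.05)])
E
python3 fit.py
```

```text
[0.50997359 0.10854158 0.09418452 0.64160056]
[[ 1.2  0.5]
 [ 0.6  0.9]
 [ 1.4 -0.1]
 [-1.  -0.3]
 [ 0.1 -0.1]
 [ 0.5 -0.3]
 [ 0.5 -0.2]
 [ 0.1 -1. ]
 [ 0.9 -0.1]
 [ 0.3 -1.2]
 [-0.1 -0.6]
 [-0.4 -0.9]
 [-1.5 -0.3]]
lid 0.64 edge [0.467 0.104 0.177] wing [0.523 0.11  0.181] pushpt+-50 [array([0.496, 0.157, 0.152]), array([0.505, 0.058, 0.152])]
lid 0.3 edge [0.442 0.102 0.132] wing [0.493 0.107 0.155] pushpt+-50 [array([0.477, 0.156, 0.119]), array([0.486, 0.056, 0.119])]
lid 0 edge [0.433 0.101 0.087] wing [0.475 0.105 0.124] pushpt+-50 [array([0.47 , 0.155, 0.087]), array([0.48 , 0.055, 0.087])]
```

>>> servo_tool(moves=[[0,0,-1.6,0,1],[-1.5,-0.95,-1.6,1.1,1],[-3,-1.9,-1.6,2.2,1],[-4.5,-2.8,-1.6,3.3,1],[-6,-3.7,-1.6,4.4,1],[-7.5,-4.6,-1.6,5.5,1],[-9,-5.5,-1.6,6.6,1],[-10.5,-6.5,-1.6,7.7,1],[-12,-7.4,-1.6,8.8,1],[-12,-7.4,-1.6,8.8,1]])

```text
time: 0.93
tool_pos: [0.4045, 0.2437, 0.2449]
ee_rot: [-3.141, 0.002, 1.88]
wrist_force: [-0.8, -0.2, 0.2]
width: 0.0307
finger_force: 0.0
```

```bash
cat > go.py <<'E'
import sys
from h import *
from fit import r,lid,W
# usage: go x y z yaw  -> units
def go(p,yaw=None):
    o=robot.get_obs(); M=Rm(o['ee_rot']); d=M.T@(np.array(p)-o['tool_pos'])/.025
    t=0 if yaw is None else ((o['ee_rot'][2]-yaw+np.pi)%(2*np.pi)-np.pi)/np.radians(6)
    print('units',d.round(2),'turn',round(t,2))
def st():
    o=robot.get_obs(); print(o['time'],'p',o['tool_pos'].round(4),'rot',o['ee_rot'].round(3),'F',o['wrist_force'].round(1),'M',o['wrist_torque'].round(2),'w',round(o['width'],4),o['finger_force'],'j6',o['joint_positions'][[0,5]].round(2))
E
python3 -c "
from go import *
st(); go([.475,.158,.235],1.665)
for a in (.64,.4,.2,0): print(a,W(r.x,lid((-.055,.05,.087),a)).round(3))"
```

```text
0.9333 p [0.4045 0.2437 0.2449] rot [-3.141e+00  2.000e-03  1.880e+00] F [-0.8 -0.2  0.2] M [-0.03  0.02 -0.01] w 0.0307 0.0 j6 [0.42 0.11]
units [-4.12  1.64  0.4 ] turn 2.05
0.64 [0.48  0.156 0.163]
0.4 [0.463 0.154 0.137]
0.2 [0.454 0.154 0.113]
0 [0.451 0.153 0.087]
```

>>> servo_tool(moves=[[-1.2,0.5,0.1,0.6,1],[-2.5,1,0.2,1.2,1],[-4.1,1.6,0.4,2,1],[-4.1,1.6,0.4,2,1],[-4.1,1.6,0.4,2,1]])

```text
time: 1.35
tool_pos: [0.473, 0.1607, 0.234]
ee_rot: [-3.139, 0.0, 1.675]
wrist_force: [-0.7, 0.7, 0.1]
width: 0.0008
finger_force: 0.0
```

```bash
python3 -c "
from go import *
st(); go([.45,.155,.087])
s=snap('side','s2')
a=s['image'][140:260,230:370]; cv2.imwrite('pics/s2c.png',cv2.resize(a,None,fx=4,fy=4,interpolation=3))"
```

```text
1.35 p [0.473  0.1607 0.234 ] rot [-3.139  0.     1.675] F [-0.7  0.7  0.1] M [-0.04  0.   -0.01] w 0.0008 0.0 j6 [0.21 0.11]
units [-0.13 -0.92  5.88] turn 0
```

View pics/s2c.png

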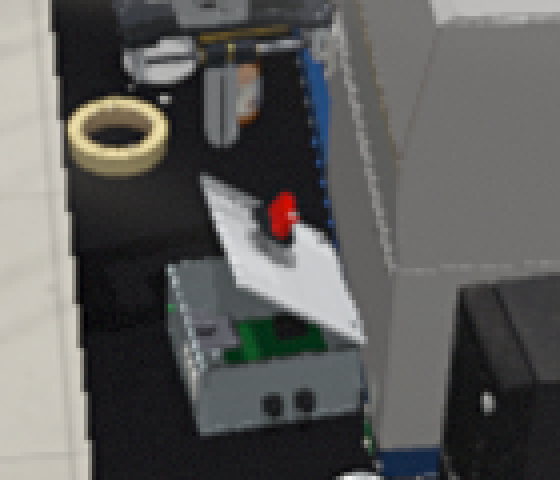

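The shut fingers hang over the far half of the hatch, at (220,140) in the crop, and the hatch is still open. Next I push it down along its arc.

>>> servo_tool(moves=[[0,0,0.7,0,1],[0,0,1.4,0,1],[0,0,2.1,0,1],[0,0,2.8,0,1],[-0.05,-0.2,3.3,0,1],[-0.1,-0.4,3.8,0,1],[-0.1,-0.55,4.3,0,1],[-0.1,-0.7,4.7,0,1],[-0.1,-0.8,5.1,0,1],[-0.1,-0.9,5.5,0,1]])

```text
time: 2.23
tool_pos: [0.4503, 0.1588, 0.098]
ee_rot: [3.14, -0.001, 1.681]
wrist_force: [0.8, 1.0, 2.1]
width: 0.0006
finger_force: 0.7
```

>>> servo_tool(moves=[[0,0,0.1,0,1],[0,0,0.2,0,1],[0,0,0.3,0,1],[0,0,0.3,0,1]])

```text
time: 2.57
tool_pos: [0.4505, 0.1575, 0.0902]
ee_rot: [-3.141, 0.0, 1.679]
wrist_force: [0.0, -0.6, -0.1]
width: 0.0005
finger_force: 0.0
```

>>> servo_tool(moves=[[0,0,0.08,0,1],[0,0,0.16,0,1],[0,0,0.16,0,1]])

```text
time: 2.82
tool_pos: [0.4509, 0.1575, 0.0872]
ee_rot: [3.141, 0.0, 1.679]
wrist_force: [-0.9, -1.0, 3.9]
width: 0.0008
finger_force: 2.0
```

>>> servo_tool(moves=[[0,0,0.06,0,1],[0,0,0.12,0,1],[0,0,0.12,0,1]])

```text
time: 3.07
tool_pos: [0.451, 0.1576, 0.087]
ee_rot: [3.14, 0.0, 1.679]
wrist_force: [-6.5, -1.4, 16.3]
width: 0.0003
finger_force: 7.8
```

The hatch stopped hard at z=0.087, so it is shut. I'll rise, open the fingers and move above the wing.

>>> servo_tool(moves=[[0,0,-1,0,1],[0,0,-2.5,0,1],[0,0,-4,0,0.6],[0.7,0.3,-4.5,0,0.5],[1.4,0.6,-4.5,0,0.5],[2,0.9,-4.5,0,0.5],[2,0.9,-4.5,0,0.5],[2,0.9,-4.5,0,0.5]])

```text
time: 3.73
tool_pos: [0.4674, 0.2098, 0.1954]
ee_rot: [-3.141, 0.001, 1.68]
wrist_force: [-1.4, -0.4, 0.0]
width: 0.037
finger_force: 0.0
```

```bash
python3 -c "
from go import *
st(); s=snap('wrist','w1'); t=snap('top','t2'); print(s['fx'],s['T_tool_cam'])
pickle.dump(robot.get_obs(),open('pics/w1o.pkl','wb'))
a=cv2.resize(t['image'][165:230,230:310],None,fx=3,fy=3,interpolation=3)
c=np.zeros((420,800,3),np.uint8);c[:,:560]=s['image'];c[:195,560:]=a;cv2.imwrite('pics/w1c.png',c)"
```

```text
3.7333 p [0.4674 0.2098 0.1954] rot [-3.141e+00  1.000e-03  1.680e+00] F [-1.4 -0.4  0. ] M [-0.1   0.04 -0.07] w 0.037 0.0 j6 [0.31 0.2 ]
301.97239678988296 [[-1.49319049e-03 -9.61107758e-01 -2.76169602e-01  8.14293459e-02]
 [ 9.99998857e-01 -1.36987457e-03 -6.39432068e-04 -6.78987178e-04]
 [ 2.36245406e-04 -2.76170241e-01  9.61108705e-01 -1.78212081e-01]
 [ 0.00000000e+00  0.00000000e+00  0.00000000e+00  1.00000000e+00]]
```

View pics/w1c.png

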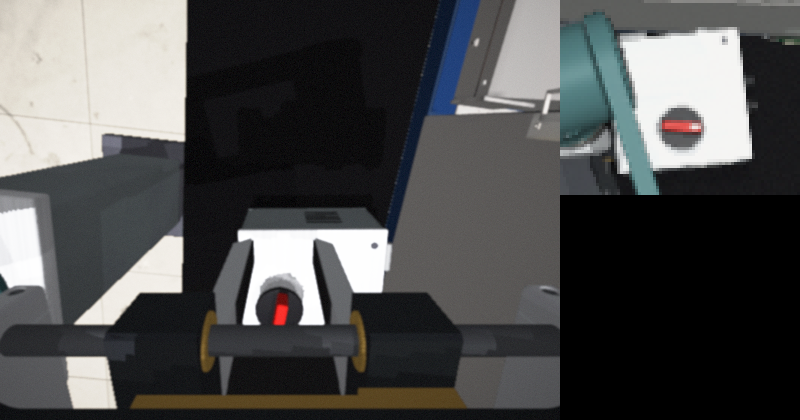

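The hatch is shut. The wing lies along the box's y with its white mark to -y. The disc is at wrist pixel (280,307), and the wing is at crop (682,127) in the top view. My side shift went the wrong way (+y), so I'll work out the wing's position before correcting it.

```bash
python3 -c "
from go import *
s=pickle.load(open('pics/w1.pkl','rb'));o=pickle.load(open('pics/w1o.pkl','rb'))
T=s['T_tool_cam'];M=Rm(o['ee_rot']);s['eye']=o['tool_pos']+M@T[:3,3];s['orientation']=M@T[:3,:3]
print('disc',atz(s,279.5,307,.113),'hatch front corners?',[atz(s,*p,.087) for p in((238,231),(386,231))], 'wing end',atz(s,282.5,293,.135))
t=pickle.load(open('pics/t2.pkl','rb'));print(atz(t,270.7,207.3,.135), W(r.x,(-.035,0,.124)))
print('lid -y corners fit',W(r.x,(-.077,-.077,.087)),W(r.x,(.075,-.077,.087)))
m=s['image'].astype(int);y,x=np.where((m[...,2]>150)&(m[...,1]<80)&(m[...,0]<80));k=(y<324)&(y>285)
for v in range(290,325,5): q=x[(y==v)&k]; print(v,q.min() if len(q) else 0,q.max() if len(q) else 0)
go([.475,.105,.195],1.665)"
```

```text
disc [0.47290671 0.11307995 0.113     ] hatch front corners? [array([0.42365107, 0.17872239, 0.087     ]), array([0.57222211, 0.19464081, 0.087     ])] wing end [0.47282337 0.14263532 0.135     ]
[0.47493055 0.10718404 0.135     ] [0.47512872 0.10525    0.124     ]
lid -y corners fit [0.44055635 0.02464136 0.087     ] [0.59188268 0.03893625 0.087     ]
290 0 0
295 0 0
300 0 0
305 277 286
310 276 287
315 275 286
320 274 285
units [-4.17 -0.13  0.02] turn 0.13
```

>>> servo_tool(moves=[[-1.3,0,0,0,0.5],[-2.7,-0.1,0,0.1,0.5],[-4.1,-0.2,0,0.1,0.5],[-4.1,-0.2,0.6,0.1,0.5],[-4.1,-0.2,1.2,0.1,0.5],[-4.1,-0.2,1.8,0.1,0.5],[-4.1,-0.2,2.4,0.1,0.5],[-4.1,-0.2,2.8,0.1,0.5],[-4.1,-0.2,3,0.1,0.5],[-4.1,-0.2,3,0.1,0.5]])

```text
time: 4.67
tool_pos: [0.4725, 0.1068, 0.1196]
ee_rot: [-3.139, 0.0, 1.668]
wrist_force: [0.3, -0.4, 0.2]
width: 0.0467
finger_force: 0.0
```

```bash
python3 -c "
from go import *
st(); s=snap('wrist','w2'); t=snap('top','t3');u=snap('side','s3')
c=np.zeros((420,800,3),np.uint8);c[:,:560]=s['image'];c[:195,560:]=cv2.resize(t['image'][165:230,230:310],None,fx=3,fy=3,interpolation=3);c[200:420,560:]=cv2.resize(u['image'][185:240,265:325],(240,220),interpolation=3);cv2.imwrite('pics/w2c.png',c)"
```

```text
4.6667 p [0.4725 0.1068 0.1196] rot [-3.139  0.     1.668] F [ 0.3 -0.4  0.2] M [-0.07  0.05  0.04] w 0.0467 0.0 j6 [0.11 0.01]
```

View pics/w2c.png

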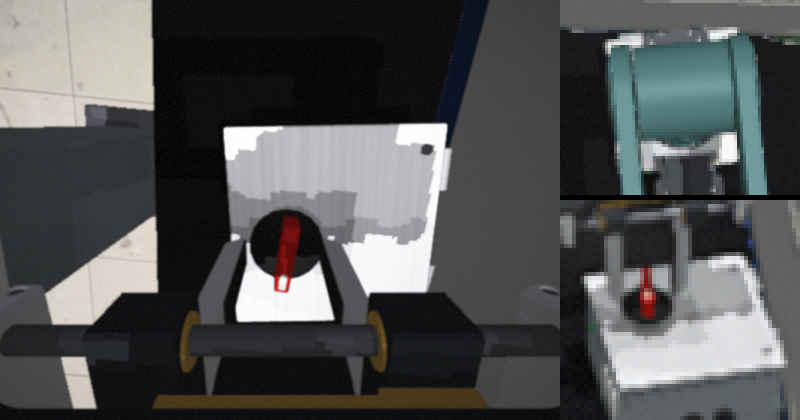

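The fingers straddle the wing with the disc below. The wing runs from (291,217) to (282,290) in the wrist view, and the disc centre is at about (286,243).

```bash
python3 -c "
from go import *
s=pickle.load(open('pics/w2.pkl','rb'));o=robot.get_obs()
T=s['T_tool_cam'];M=Rm(o['ee_rot']);s['eye']=o['tool_pos']+M@T[:3,3];s['orientation']=M@T[:3,:3]
a,b=atz(s,291,217,.135),atz(s,282,290,.135)
print('disc',atz(s,286,243,.113),a,b,(a+b)/2,'dir',np.arctan2((b-a)[0],-(b-a)[1]), 'lid',[atz(s,*p,.087) for p in((224,127),(447,124))],'wing red mid',atz(s,287,250,.135))"
```

```text
disc [0.47496213 0.11053318 0.113     ] [0.47508165 0.1359322  0.135     ] [0.47443412 0.08833899 0.135     ] [0.47475789 0.11213559 0.135     ] dir -0.013604644491813886 lid [array([0.42583358, 0.18045791, 0.087     ]), array([0.5768359 , 0.19698754, 0.087     ])] wing red mid [0.47484097 0.11527389 0.135     ]
```

>>> servo_tool(moves=[[0.1,0.1,0,0.5,0.5],[0.1,0.1,0.1,1,0.5],[0.1,0.1,0.1,1,0.7],[0.1,0.1,0.1,1,0.9],[0.1,0.1,0.1,1,1],[0.1,0.1,0.1,1,1],[0.1,0.1,0.1,1,1],[0.1,0.1,0.1,1,1]])

```text
time: 5.48
tool_pos: [0.475, 0.11, 0.1186]
ee_rot: [-3.14, -0.0, 1.564]
wrist_force: [-7.3, -0.5, 2.9]
width: 0.0105
finger_force: 6.7
```

```bash
python3 -c "
from go import *
st()"
```

```text
5.4833 p [0.475  0.11   0.1186] rot [-3.14  -0.     1.564] F [-7.3 -0.5  2.9] M [-0.09  1.45 -0.08] w 0.0105 6.702616363763809 j6 [0.11 0.12]
```

>>> servo_tool(moves=[[0,-0.05,0,0,1],[0,-0.05,0,0,1],[0,-0.05,0,0,1],[0,-0.05,0,0,1]])

```text
time: 5.82
tool_pos: [0.4745, 0.11, 0.1187]
ee_rot: [3.141, -0.0, 1.564]
wrist_force: [-1.2, 0.4, 2.1]
width: 0.0099
finger_force: 29.8
```

>>> servo_tool(moves=[[0,0,0.04,0,1],[0,0,0.08,0,1],[0,0,0.12,0,1],[0,0,0.16,0,1],[0,0,0.16,0,1],[0,0,0.16,0,1]])

```text
time: 6.32
tool_pos: [0.4746, 0.11, 0.115]
ee_rot: [3.141, -0.0, 1.564]
wrist_force: [-2.4, 0.1, 5.7]
width: 0.0097
finger_force: 29.8
```

>>> servo_tool(moves=[[0,0,0.02,0,1],[0,0,0.04,0,1],[0,0,0.04,0,1],[0,0,0.04,0,1]])

```text
time: 6.65
tool_pos: [0.4746, 0.11, 0.1141]
ee_rot: [3.141, -0.0, 1.564]
wrist_force: [-3.2, 0.3, 5.8]
width: 0.0099
finger_force: 29.8
```

>>> servo_tool(moves=[[0,0,0.02,0,1],[0,0,0.04,0,1],[0,0,0.04,0,1],[0,0,0.04,0,1]])

```text
time: 6.98
tool_pos: [0.4746, 0.1101, 0.1133]
ee_rot: [3.141, -0.0, 1.564]
wrist_force: [-2.9, -0.8, 6.7]
width: 0.0099
finger_force: 29.8
```

>>> servo_tool(moves=[[0,0,0.02,0,1],[0,0,0.04,0,1],[0,0,0.04,0,1],[0,0,0.04,0,1]])

```text
time: 7.32
tool_pos: [0.4746, 0.11, 0.1125]
ee_rot: [3.141, -0.0, 1.564]
wrist_force: [-2.0, -0.4, 6.8]
width: 0.0099
finger_force: 29.8
```

>>> servo_tool(moves=[[0,0,0.02,0,1],[0,0,0.04,0,1],[0,0,0.04,0,1],[0,0,0.04,0,1]])

```text
time: 7.65
tool_pos: [0.4746, 0.1101, 0.1117]
ee_rot: [3.141, -0.0, 1.564]
wrist_force: [-3.2, 0.8, 8.8]
width: 0.0098
finger_force: 29.8
```

>>> servo_tool(moves=[[0,0,0.02,0,1],[0,0,0.04,0,1],[0,0,0.04,0,1],[0,0,0.04,0,1]])

```text
time: 7.98
tool_pos: [0.4746, 0.11, 0.1108]
ee_rot: [3.141, -0.0, 1.564]
wrist_force: [-4.2, 0.4, 8.0]
width: 0.0097
finger_force: 29.8
```

>>> servo_tool(moves=[[0,0,0.02,0,1],[0,0,0.04,0,1],[0,0,0.04,0,1],[0,0,0.04,0,1]])

```text
time: 8.32
tool_pos: [0.4747, 0.1101, 0.1105]
ee_rot: [3.14, -0.0, 1.564]
wrist_force: [-4.0, -0.7, 12.7]
width: 0.0099
finger_force: 29.8
```

>>> servo_tool(moves=[[0,0,0.02,0,1],[0,0,0.04,0,1],[0,0,0.04,0,1],[0,0,0.04,0,1]])

```text
time: 8.65
tool_pos: [0.4747, 0.1101, 0.1105]
ee_rot: [3.14, -0.0, 1.564]
wrist_force: [-7.1, -1.2, 14.4]
width: 0.0095
finger_force: 29.8
```

>>> servo_tool(moves=[[0,-0.02,-0.05,0,1],[0,-0.05,-0.09,0,1],[0,-0.05,-0.09,0,1],[0,-0.05,-0.09,0,1]])

```text
time: 8.98
tool_pos: [0.4745, 0.1101, 0.1115]
ee_rot: [3.138, -0.0, 1.564]
wrist_force: [-1.9, -0.6, 7.9]
width: 0.0095
finger_force: 29.8
```

```bash
python3 -c "
from go import *
st()"
```

```text
8.9833 p [0.4745 0.1101 0.1115] rot [ 3.138 -0.     1.564] F [-1.9 -0.6  7.9] M [-0.13  0.46 -0.07] w 0.0095 29.812039732933044 j6 [0.11 0.12]
```

>>> servo_tool(moves=[[0,0,0,0.5,1],[0,0,0,1,1],[0,0,0,1.5,1],[0,0,0,2,1],[0,0,0,2.5,1],[0,0,0,3,1],[0,0,0,3.5,1],[0,0,0,3.5,1]])

```text
time: 9.65
tool_pos: [0.4754, 0.1099, 0.1118]
ee_rot: [3.136, -0.002, 1.196]
wrist_force: [0.0, -0.5, 8.4]
width: 0.0101
finger_force: 29.8
```

>>> servo_tool(moves=[[0,0,0,0.25,1],[0,0,0,0.5,1],[0,0,0,0.75,1],[0,0,0,1,1],[0,0,0,1,1]])

```text
time: 10.07
tool_pos: [0.4756, 0.1098, 0.1118]
ee_rot: [3.136, -0.003, 1.092]
wrist_force: [-0.0, -0.4, 6.9]
width: 0.0098
finger_force: 29.9
```

```bash
python3 -c "
from go import *
st()"
```

```text
10.0667 p [0.4756 0.1098 0.1118] rot [ 3.136e+00 -3.000e-03  1.092e+00] F [-0.  -0.4  6.9] M [-0.26  0.02  0.  ] w 0.0098 29.86231952905655 j6 [0.11 0.59]
```

>>> servo_tool(moves=[[0,0,0.02,0.25,1],[0,0,0.02,0.5,1],[0,0,0.02,0.75,1],[0,0,0.02,1,1],[0,0,0.02,1,1]])

```text
time: 10.48
tool_pos: [0.4758, 0.1096, 0.1115]
ee_rot: [3.136, -0.003, 0.987]
wrist_force: [-0.3, -1.2, 8.2]
width: 0.01
finger_force: 29.9
```

```bash
python3 -c "
from go import *
st()"
```

```text
10.4833 p [0.4758 0.1096 0.1115] rot [ 3.136e+00 -3.000e-03  9.870e-01] F [-0.3 -1.2  8.2] M [-0.35 -0.02  0.05] w 0.01 29.863029420375824 j6 [0.11 0.7 ]
```

>>> servo_tool(moves=[[0,0,0,0.4,1],[0,0,0,0.8,1],[0,0,0,1.2,1],[0,0,0,1.6,1],[0,0,0,2,1],[0,0,0,2,1]])

```text
time: 10.98
tool_pos: [0.4762, 0.1093, 0.1116]
ee_rot: [3.135, -0.005, 0.777]
wrist_force: [2.0, -2.0, 8.1]
width: 0.0098
finger_force: 29.8
```

```bash
python3 -c "
from go import *
st()"
```

```text
10.9833 p [0.4762 0.1093 0.1116] rot [ 3.135 -0.005  0.777] F [ 2.  -2.   8.1] M [-0.47 -0.08 -0.  ] w 0.0098 29.84809935092926 j6 [0.11 0.91]
```

>>> servo_tool(moves=[[0,0,0,0.4,1],[0,0,0,0.8,1],[0,0,0,1.2,1],[0,0,0,1.6,1],[0,0,0,2,1],[0,0,0,2.4,1],[0,0,0,2.8,1],[0,0,0,3.2,1],[0,0,0,3.6,1],[0,0,0,3.6,1]])

```text
time: 11.82
tool_pos: [0.4766, 0.1086, 0.1118]
ee_rot: [3.136, -0.007, 0.399]
wrist_force: [2.7, -4.2, 7.1]
width: 0.01
finger_force: 29.9
```

```bash
python3 -c "
from go import *
st()"
```

```text
11.8167 p [0.4766 0.1086 0.1118] rot [ 3.136 -0.007  0.399] F [ 2.7 -4.2  7.1] M [-0.8  -0.26  0.06] w 0.01 29.85059291124344 j6 [0.11 1.28]
```

>>> servo_tool(moves=[[0,0,0,0.3,1],[0,0,0,0.6,1],[0,0,0,0.9,1],[0,0,0,1.2,1],[0,0,0,1.5,1],[0,0,0,1.8,1],[0,0,0,2.1,1],[0,0,0,2.1,1]])

```text
time: 12.48
tool_pos: [0.4768, 0.1081, 0.1118]
ee_rot: [3.136, -0.008, 0.18]
wrist_force: [3.0, -4.5, 8.1]
width: 0.0095
finger_force: 29.9
```

```bash
python3 -c "
from go import *
st()"
```

```text
12.4833 p [0.4768 0.1081 0.1118] rot [ 3.136 -0.008  0.18 ] F [ 3.  -4.5  8.1] M [-0.98 -0.3  -0.  ] w 0.0095 29.863441586494446 j6 [0.11 1.5 ]
```

>>> servo_tool(moves=[[0,0,0,0.2,1],[0,0,0,0.4,1],[0,0,0,0.4,1],[0,0,0,0.4,1]])

```text
time: 12.82
tool_pos: [0.4768, 0.1079, 0.1118]
ee_rot: [3.136, -0.008, 0.139]
wrist_force: [2.3, -4.4, 8.6]
width: 0.0098
finger_force: 29.9
```

```bash
python3 -c "
from go import *
st()"
```

```text
12.8167 p [0.4768 0.1079 0.1118] rot [ 3.136 -0.008  0.139] F [ 2.3 -4.4  8.6] M [-1.   -0.31  0.06] w 0.0098 29.86770272254944 j6 [0.11 1.54]
```

>>> servo_tool(moves=[[0,0,0,0.15,1],[0,0,0,0.3,1],[0,0,0,0.3,1],[0,0,0,0.3,1]])

```text
time: 13.15
tool_pos: [0.4768, 0.1079, 0.1118]
ee_rot: [3.136, -0.009, 0.107]
wrist_force: [3.7, -4.9, 7.8]
width: 0.01
finger_force: 29.9
```

```bash
python3 -c "
from go import *
st()"
```

```text
13.15 p [0.4768 0.1079 0.1118] rot [ 3.136 -0.009  0.107] F [ 3.7 -4.9  7.8] M [-1.16 -0.3   0.05] w 0.01 29.875681400299072 j6 [0.11 1.57]
```

>>> servo_tool(moves=[[0,0,0,0.15,1],[0,0,0,0.3,1],[0,0,0,0.3,1],[0,0,0,0.3,1]])

```text
time: 13.48
tool_pos: [0.4768, 0.1078, 0.1118]
ee_rot: [3.137, -0.009, 0.076]
wrist_force: [2.5, -4.8, 8.1]
width: 0.0094
finger_force: 29.9
```

```bash
python3 -c "
from go import *
st()"
```

```text
13.4833 p [0.4768 0.1078 0.1118] rot [ 3.137 -0.009  0.076] F [ 2.5 -4.8  8.1] M [-1.08 -0.24  0.04] w 0.0094 29.87654149532318 j6 [0.11 1.61]
```

>>> servo_tool(moves=[[0,0,-0.03,0,1],[0,0,-0.06,0,1],[0,0,-0.09,0,1],[0,0,-0.12,0,1],[0,0,-0.12,0,1],[0,0,-0.12,0,1]])

```text
time: 13.98
tool_pos: [0.4767, 0.1078, 0.1143]
ee_rot: [3.137, -0.008, 0.076]
wrist_force: [2.9, -5.6, 5.3]
width: 0.0099
finger_force: 29.9
```

```bash
python3 -c "
from go import *
st()"
```

```text
13.9833 p [0.4767 0.1078 0.1143] rot [ 3.137 -0.008  0.076] F [ 2.9 -5.6  5.3] M [-1.09 -0.43 -0.  ] w 0.0099 29.876061379909515 j6 [0.11 1.61]
```

It has risen above lip level (about z=0.1127), so the cam is in the notch. I'll let it up further.

>>> servo_tool(moves=[[0,0,-0.03,0,1],[0,0,-0.06,0,1],[0,0,-0.08,0,1],[0,0,-0.08,0,1]])

```text
time: 14.32
tool_pos: [0.4767, 0.1078, 0.1161]
ee_rot: [3.137, -0.008, 0.076]
wrist_force: [4.0, -4.4, 4.1]
width: 0.0094
finger_force: 29.9
```

```bash
python3 -c "
from go import *
st()"
```

```text
14.3167 p [0.4767 0.1078 0.1161] rot [ 3.137 -0.008  0.076] F [ 4.  -4.4  4.1] M [-1.09 -0.56  0.01] w 0.0094 29.875770807266235 j6 [0.11 1.61]
```

>>> servo_tool(moves=[[0,0,-0.02,0,1],[0,0,-0.04,0,1],[0,0,-0.04,0,1]])

```text
time: 14.57
tool_pos: [0.4767, 0.1078, 0.1168]
ee_rot: [3.137, -0.008, 0.076]
wrist_force: [4.3, -4.8, 2.9]
width: 0.01
finger_force: 29.9
```

```bash
python3 -c "
from go import *
st()"
```

```text
14.5667 p [0.4767 0.1078 0.1168] rot [ 3.137 -0.008  0.076] F [ 4.3 -4.8  2.9] M [-1.04 -0.71  0.07] w 0.01 29.875819981098175 j6 [0.11 1.61]
```

>>> servo_tool(moves=[[0.06,0.06,0,0,1],[0.06,0.06,0,0,1],[0.06,0.06,0,0,0.8],[0.06,0.06,0,0,0.6],[0.06,0.06,0,0,0.6],[0.06,0.06,0,0,0.6],[0.06,0.06,-1,0,0.6],[0.06,0.06,-2.5,0,0.6],[0.06,0.06,-4,0,0.6],[0.06,0.06,-5,0,0.6]])

```text
time: 15.4
tool_pos: [0.4752, 0.1091, 0.2433]
ee_rot: [-3.141, -0.003, 0.077]
wrist_force: [0.7, -0.2, 1.2]
width: 0.0376
finger_force: 0.0
```

>>> servo_tool(moves=[[-1,0,-0.5,0,0.6],[-2.5,0,-0.5,0,0.6],[-4,0,-0.5,0,0.6],[-5.5,0,-0.5,0,0.6],[-7,0,-0.5,0,0.6],[-7,0,-0.5,0,0.6]])

```text
time: 15.9
tool_pos: [0.2957, 0.0954, 0.2534]
ee_rot: [-3.141, -0.001, 0.078]
wrist_force: [1.2, -1.0, 0.5]
width: 0.0374
finger_force: 0.0
```

```bash
python3 -c "
from go import *
st(); t=snap('top','t4');u=snap('side','s4')
c=np.zeros((400,800,3),np.uint8);c[:325,:400]=cv2.resize(t['image'][165:230,230:310],None,fx=5,fy=5,interpolation=3);c[:400,400:]=cv2.resize(u['image'][175:255,255:335],(400,400),interpolation=3);cv2.imwrite('pics/e.png',c)"
```

```text
15.9 p [0.2957 0.0954 0.2534] rot [-3.141e+00 -1.000e-03  7.800e-02] F [ 1.2 -1.   0.5] M [ 0.02  0.08 -0.  ] w 0.0374 0.0 j6 [0.13 1.62]
```

View pics/e.png

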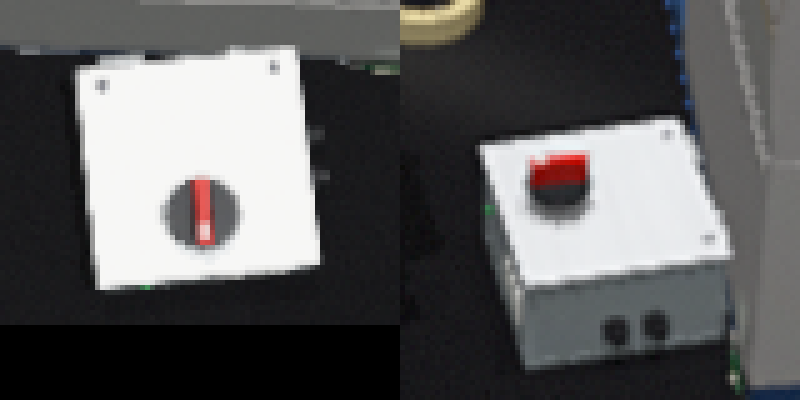

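The final picture shows the hatch flat shut. The wing at (203,212) lies along the box's x with its white mark to the front, and the arm is clear.

```bash
python3 -c "
from bench import robot
print(robot.close_job())"
```

```text
the job is handed in; nothing more can be done
None
```

The hatch is shut and the latch sits in its locked notch, turned to about 1.59 rad by wrist angle and picture. I let go, backed the arm clear and handed the job in at about 16 s; no verdict came back.

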